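# Slide the rest bar past the keeper post into its rack bay

## Robot

A 7-joint arm with a two-finger parallel gripper is mounted at the origin on the work surface. World frame = base frame: x ahead of the robot, y to its left, z up, the work surface at z = 0. Lengths are in m, angles in rad, forces in N, time in s.
With the tool pointing down it reaches from about 0.425 to 0.875 m from the base axis. Payload 4.7 kg.
Tool frame: the origin (TCP) lies where the fingers leave the gripper's body, on its centre line; the fingertips stand 70 mm ahead of it and the grasp point (between the pads) lies 51 mm ahead of it; x points along the fingers, y is the direction in which the jaws open and shut, and the axes are right-handed (so a half turn about x gives the same grasp; the last joint's range is limited). The gripper opens to 87 mm and grips with 3 to 60 N. Pads are 19 mm wide; open, the fingers measure 117 mm over their backs; the gripper's body (75 mm by 190 mm) begins 51 mm behind the grasp point.
Start: joints at [-1.17, 0.321, -0.07, 1.45, 0.023, 1.371, -0.057], TCP at [0.245, 0.602, 0.292] pointing down, gripper open.
Joint ranges: [-2.86, 2.86], [-0.3, 2.09], [-1.38, 1.24], [0.06, 2.45], [-1.56, 4.7], [0.09, 2.05], [-2.69, 2.69]. Speed limits (rad/s): [2.57, 2.57, 3.14, 3.14, 3.14, 3.14, 3.14].

## Interface

Orientations are given as a rotation vector (axis times angle).
In Python, from rig import r, optics, workorder gives the robot as it stands.
- The arm moves only by the tool jog_arm, never from a script. Its argument "steps" is a list of rows, each an object of numbers: "jaw": the closure, from 0 (fully open) to 1 (shut); "x", "y", "z": the shift along the tool's x, y, z each as a share of 0.5 m, from -1 to 1; "roll": the turn about the tool's x as a share of 90 degrees, from -1 to 1. In form: [{"jaw": .., "x": .., "y": .., "z": .., "roll": ..}, ...]. A call has 1 to 20 rows; each row shifts and turns the commanded pose from where the row before left it, along the tool's axes as they then stand; what a row does not reach is not made up. A row lasts 1/10 s, in which the tool goes at most 50 mm and 8.59 degrees, less where a joint would pass 70% of its speed; a pose out of reach is approached as far as the arm can. A call with a number of a shift or a turn outside -1 to 1 is refused whole. A call with a gripper value outside its range is refused whole. The fingers move at their own pace and stop on an object; the grip force is fixed at half the most. Time passes only in rows, so rows that do not move let the fingers close. It gives the time, the measured TCP pose, the force and the opening at its end, in the units of the state.
- r.state(): the state, without advancing time (a new reading comes with each control period).
- optics.get_image(name): name is "scene" or "side" or "wrist"; returns a dict with "image" (420x560x3 uint8, blue, green, red), "camera_matrix" (3x3 intrinsics, pixels), "origin" and "attitude" of the camera in the world; the wrist camera has in their place "T_tool_cam" (4x4, takes a point from camera to tool coordinates, whose origin is the TCP and whose axes are the tool frame's). Camera axes: x right, y down, z forward; pixel columns grow to the right and rows downward; lengths in m; the calibration is good to about 2 mm. A picture is of the moment at which its call begins: read the wrist's pose just before it. There is no depth.
- workorder.hand_in(): hands the job in, once; it reports no verdict.
The state is a dict: "t": time; "qpos": joint angles; "dq": joint speeds; "joint_efforts": joint torques, N m; "ee_pos": TCP position; "eef_rot": TCP orientation; "contact_force": force on the tool from outside, world axes, zero at the start; "ft_torque": the same for the moment, N m; "grip_width": finger opening in m.
Only numpy, scipy, OpenCV 4.12 (cv2) and the standard library are available. Lean on these libraries where they do the work, as an engineer would, in place of code of your own. Each camera call takes 0.05 s, during which the arm holds its last target.

## Task

Put the aluminium rest bar away in the empty front bay of the red bar rack: push one end in at an angle behind the yellow keeper post, then push the other end round, until the bar lies against the red back stop along its whole length. Only push it along the bench with the fingers, never gripping or lifting it, and leave everything else on the bench where it stands.

Things in the scene. Friction and masses are not known exactly. Their poses are not given: they have to be found in the camera images.
- rest_bar: Solid aluminium rest bar, 240 mm long (its x), 32 wide (its y), 25 high, two black slots in its top, lying flat before the rack; about 0.5 kg, the same both ways round. Origin: centre of its underside. It slides on the bench and turns when pushed off centre. Push it from outside, the fingers beside it: the bar between the two fingers counts as gripped.
- bar_end1 (a point): Middle of the bar's end face at its +x end, 12.5 mm above its underside.
- bar_end2 (a point): Middle of the bar's end face at its -x end, 12.5 mm above its underside.
- bar_rack: Red steel bar rack bolted to the bench, walls 6 mm thick, 30 mm high, no floor plate (bars lie on the bench). Origin at bench level, middle of the back stop's front face; its x points away from the robot, its y along the stop. Behind the stop, to x = 58 mm, a second bay already holds a dark bar. Bolted feet reach to y = +/-166 mm. Fixed.
- bay_centre (a point): Middle of the empty front bay at bench level, 25 mm before the back stop. The bay is 275 mm wide between two red cheeks (inner faces at rack y = +/-137.5 mm) that run from the stop forward to rack x = -50 mm; it is open towards the robot (-x).
- keeper_post: Yellow post fixed in the bench, 28 mm across, 40 mm tall, origin at its foot. It stands before the bay's mouth near one end: centre at rack x = -60 mm, rack y = +92.5 or -92.5 mm (changes from start to start). Post to back stop: 46 mm free for the 32 mm bar. Post to the farther cheek: 216 mm, less than the bar's length, so it cannot go straight in.
- empty_socket: Flat socket plate 34 mm across and about 1 mm high in the bench, at the other end of the mouth where no post stands; only a mark, the bar slides over it.
- glue_tin: Steel adhesive can with a paper label, 72 mm across, 85 mm tall, standing beside the rack. Bystander; origin at the centre of its underside.
- dye_jar: Amber glass jar with a black cap, 52 mm across, 65 mm tall, standing beside the rack. Bystander; origin at the centre of its underside.
- loose_sole: Black rubber shoe sole, about 263 x 88 x 15 mm, lying flat. Bystander; origin at the middle of its underside, x along it to the toe.
- glue_brush: Glue brush lying on the bench, handle towards its -x. Bystander.
- hammer: Hammer lying on the bench, handle towards its -x. Bystander.
- tea_cup: White cup, 68 mm across, 80 mm tall. Bystander; origin at the centre of its underside.
- scissors: Scissors lying flat, about 200 mm long, steel blades towards +x, black finger rings. Bystander; origin at the pivot.
Mind the look-alikes: they are no part of the job. Leave any blue look-alike of the rest_bar alone.

How it is judged:
At the end, for the whole second after the job is handed in: The bar lies flat and still on the bench inside the front bay, between the two cheeks and behind the post, with no gap over 6 mm to the back stop at either end (x of bar_end1 in the frame of bar_rack between -0.022 and 0 m and x of bar_end2 in the frame of bar_rack between -0.022 and 0 m and y of bar_end1 in the frame of bar_rack between -0.142 and 0.142 m and y of bar_end2 in the frame of bar_rack between -0.142 and 0.142 m and height (world z) of rest_bar below 0.006 m and angle between rest_bar's own z axis and vertical below 0.08 rad and linear speed of rest_bar below 0.01 m/s); the robot touches nothing.
It fails at once if the bar is lifted or tipped: an end or its middle rises more than 15 mm off the bench (height (world z) of rest_bar above 0.015 m or height (world z) of any of bar_end1, bar_end2 above 0.0275 m).
It fails at once if the bar is taken between the fingers (x of the grasp point in the frame of rest_bar between -0.118 and 0.118 m and y of the grasp point in the frame of rest_bar between -0.01 and 0.01 m and z of the grasp point in the frame of rest_bar below 0.038 m).
It fails at once if a bystander is moved more than 15 mm (distance of any of glue_tin, dye_jar, loose_sole, glue_brush, hammer, tea_cup, scissors from where it was at the start of the episode above 0.015 m).
It also fails if it takes over 58 s, if anything falls off the work surface, if the arm or the gripper's body presses on something with over 40 N, if the wrist force passes 120 N, or if a joint passes its speed limit or range.

## Working session

There is one attempt and no reset: what is moved stays moved. The work goes in short steps, Python scripts to look and compute and a tool call to move; the robot and the scene stay as the last step left them, time stands still between calls to the robot, and variables do not carry over. Pictures are saved under pics/ and viewed, and the job is handed in when it is done.

Besides the shell and the picture viewer there is one more tool, called after "Call:" as name(argument=value, ...), one argument or row to a line, values as JSON. jog_arm: Moves the arm, as the interface text tells. Its arguments: {"type":"object","properties":{"steps":{"type":"array","items":{"type":"object","properties":{"jaw":{"type":"number"},"x":{"type":"number","minimum":-1,"maximum":1},"y":{"type":"number","minimum":-1,"maximum":1},"z":{"type":"number","minimum":-1,"maximum":1},"roll":{"type":"number","minimum":-1,"maximum":1}}}}},"required":["steps"]}

```bash
ls; mkdir -p pics; python3 - <<'E'
from rig import r, optics, workorder
import cv2,pickle
s=r.state();print(s)
for n in ["scene","side","wrist"]:
    d=optics.get_image(n);cv2.imwrite(f"pics/{n}0.png",d["image"]);pickle.dump(d,open(f"{n}0.pkl","wb"))
    print(n,{k:v for k,v in d.items() if k!="image"})
E
```

```text
pics
{'t': 0.0, 'qpos': array([-1.16985401,  0.32183224, -0.07004345,  1.45166757,  0.02262844,
        1.37081682, -0.05693591]), 'dq': array([-0.00034073, -0.00175066, -0.00071033,  0.00041691,  0.00019677,
       -0.00105529, -0.00146171]), 'joint_efforts': array([-5.05037278e-04, -4.91292286e+01, -4.03987644e-01, -3.12525845e+01,
       -6.39721518e-02,  4.38476563e-02,  1.37228412e-04]), 'ee_pos': array([0.24513439, 0.60154752, 0.29115881]), 'eef_rot': array([ 0.3020037 ,  1.54963764, -0.30504133]), 'contact_force': array([-0.39137181,  0.29900054, -0.35722519]), 'ft_torque': array([ 0.00653333, -0.06054104,  0.00855431]), 'grip_width': 0.08687773988387335}
scene {'camera_matrix': array([[407.21064216,   0.        , 276.11773586],
       [  0.        , 407.21064216, 202.63802818],
       [  0.        ,   0.        ,   1.        ]]), 'origin': array([1.13710696, 0.51718283, 0.94316325]), 'attitude': array([-1.21746486, -2.37568848,  0.93166536])}
side {'camera_matrix': array([[525.25516075,   0.        , 281.88494733],
       [  0.        , 525.25516075, 212.54662851],
       [  0.        ,   0.        ,   1.        ]]), 'origin': array([ 0.1607219 , -1.02961562,  0.77455752]), 'attitude': array([-2.1471418 ,  0.29718571, -0.15624438])}
wrist {'camera_matrix': array([[294.65053223,   0.        , 271.57873892],
       [  0.        , 294.65053223, 210.28519865],
       [  0.        ,   0.        ,   1.        ]]), 'T_tool_cam': array([[ 1.41966250e-03, -2.89440620e-01,  9.57194918e-01,
        -9.26460699e-02],
       [ 9.99998451e-01,  1.40711225e-03, -1.05765799e-03,
        -5.05429086e-04],
       [-1.04075151e-03,  9.57194937e-01,  2.89442169e-01,
        -7.95278632e-02],
       [ 0.00000000e+00,  0.00000000e+00,  0.00000000e+00,
         1.00000000e+00]])}
```

View pics/scene0.png

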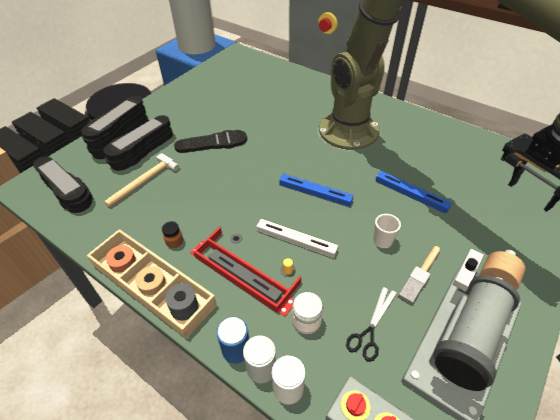

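View pics/side0.png

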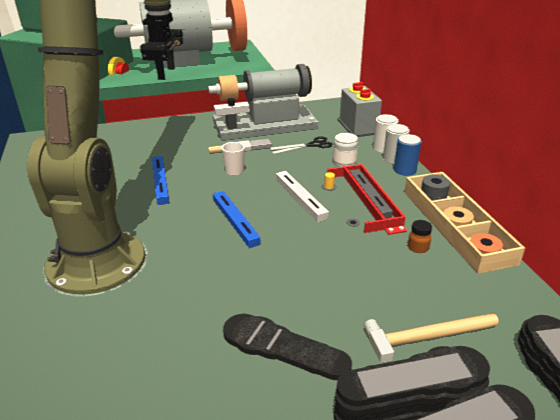

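View pics/wrist0.png

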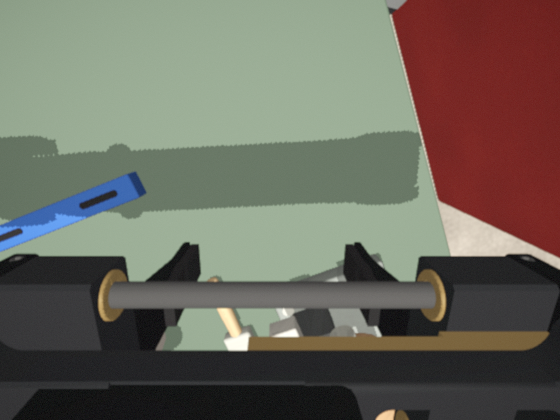

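The silver bar is at scene (297,238) and side (301,195). Two blue look-alikes are at scene (315,188) and (412,190). The red rack is at scene (245,268), the yellow post at (288,267) and the socket at (236,238). I'll enlarge this area and measure it.

```bash
cat > h.py <<'E'
import numpy as np,cv2
from scipy.spatial.transform import Rotation as R
def ray(d,u,v):
    K=d["camera_matrix"];q=np.linalg.solve(K,np.array([u,v,1.0]))
    return d["origin"],R.from_rotvec(d["attitude"]).as_matrix()@q
def onz(d,u,v,z):
    o,q=ray(d,u,v);return o+q*(z-o[2])/q[2]
def proj(d,p):
    c=R.from_rotvec(d["attitude"]).as_matrix().T@(np.asarray(p)-d["origin"]);k=d["camera_matrix"]@c;return k[:2]/k[2]
E
python3 - <<'E'
import pickle,cv2,numpy as np
from h import *
for n,b in [("scene",(170,180,190,150)),("side",(260,140,170,110))]:
    d=pickle.load(open(n+"0.pkl","rb"));x,y,w,h=b
    c=d["image"][y:y+h,x:x+w];cv2.imwrite(f"pics/{n}_crop.png",cv2.resize(c,None,fx=4.2,fy=4.0 if n=="scene" else 4.2,interpolation=cv2.INTER_CUBIC))
    hsv=cv2.cvtColor(d["image"],cv2.COLOR_BGR2HSV);H,S,V=cv2.split(hsv)
    masks={"bar":((S<60)&(V>120)),"red":(((H<6)|(H>174))&(S>150)&(V>60)),"yel":((H>15)&(H<32)&(S>150)&(V>100))}
    for k,m in masks.items():
        m=m.astype(np.uint8);mm=np.zeros_like(m);mm[y:y+h,x:x+w]=m[y:y+h,x:x+w]
        cs,_=cv2.findContours(mm,cv2.RETR_EXTERNAL,cv2.CHAIN_APPROX_NONE)
        for q in sorted(cs,key=cv2.contourArea)[::-1][:3]:
            if cv2.contourArea(q)<25: continue
            print(n,k,cv2.contourArea(q),cv2.boundingRect(q),cv2.approxPolyDP(q,2,True)[:,0].tolist())
E
```

```text
scene bar 24764.0 (170, 180, 190, 150) [[170, 180], [170, 220], [179, 225], [185, 241], [182, 250], [170, 249], [170, 266], [211, 295], [205, 300], [196, 294], [201, 307], [184, 325], [177, 323], [170, 315], [174, 322], [182, 327], [208, 300], [212, 292], [219, 309], [200, 329], [245, 329], [244, 321], [248, 329], [316, 329], [322, 318], [326, 325], [325, 329], [359, 329], [359, 180], [307, 180], [352, 193], [354, 203], [350, 208], [280, 186], [278, 180]]
scene bar 485.0 (170, 283, 25, 26) [[189, 285], [181, 283], [170, 288], [171, 307], [185, 307], [191, 301], [194, 291]]
scene red 2694.0 (190, 227, 111, 89) [[190, 252], [275, 311], [285, 315], [290, 309], [291, 304], [287, 300], [293, 300], [289, 296], [300, 282], [300, 276], [287, 289], [214, 242], [220, 234], [220, 227]]
scene yel 57.0 (283, 263, 10, 11) [[283, 263], [284, 272], [290, 273], [292, 264], [286, 266]]
side bar 15473.5 (260, 140, 170, 110) [[260, 140], [262, 145], [272, 144], [269, 149], [260, 150], [260, 249], [408, 249], [406, 241], [411, 223], [415, 219], [429, 221], [402, 191], [407, 176], [399, 175], [391, 168], [397, 140], [387, 140], [384, 159], [380, 154], [383, 152], [385, 140], [327, 140], [335, 144], [323, 149], [306, 147], [304, 144], [312, 140]]
side bar 83.5 (414, 162, 16, 13) [[414, 174], [429, 172], [418, 162]]
side bar 57.5 (400, 140, 21, 5) [[400, 141], [414, 144], [420, 140]]
side red 2029.0 (327, 164, 80, 71) [[327, 169], [334, 172], [335, 176], [343, 175], [375, 217], [375, 221], [365, 222], [364, 232], [385, 229], [389, 234], [406, 230], [403, 226], [403, 214], [361, 164]]
side red 222.5 (419, 140, 11, 31) [[422, 140], [419, 160], [429, 170], [429, 140]]
side yel 125.0 (325, 172, 10, 17) [[327, 172], [325, 187], [331, 188], [334, 174]]
```

View pics/scene_crop.png

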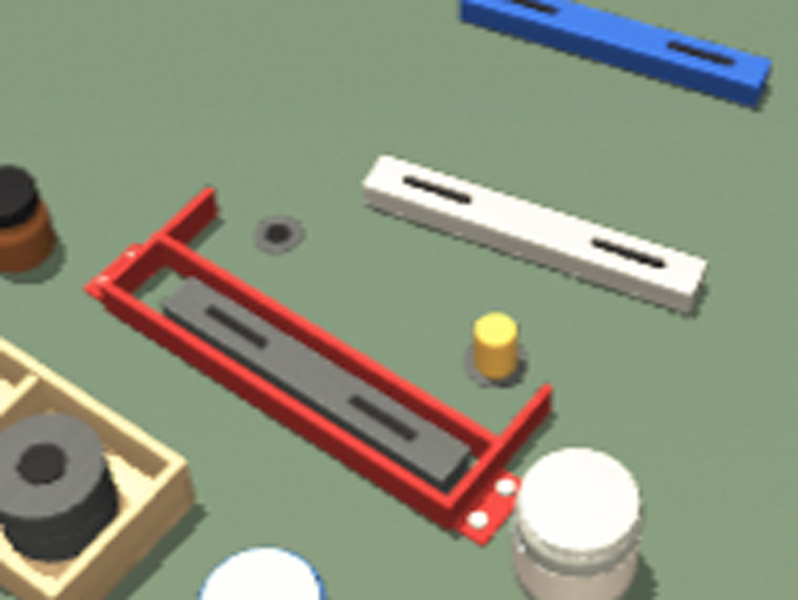

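View pics/side_crop.png

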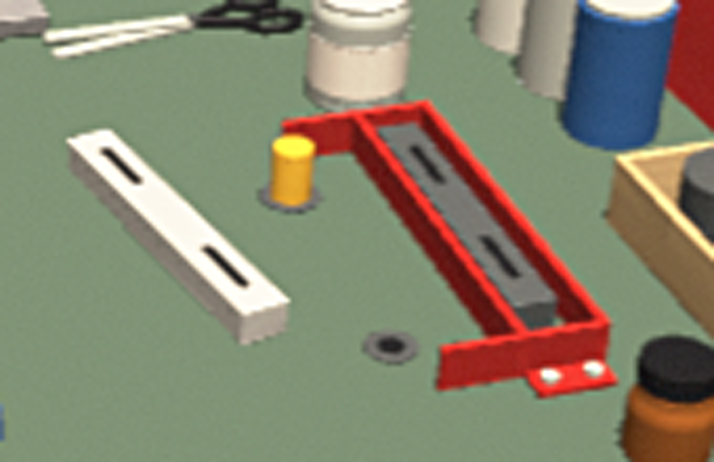

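```bash
python3 - <<'E'
import pickle
from h import *
S=pickle.load(open("scene0.pkl","rb"));D=pickle.load(open("side0.pkl","rb"))
cs=lambda x,y:(170+x/4.2-.38,180+y/4.0-.38); cd=lambda x,y:(260+x/4.2-.38,140+y/4.2-.38)
def show(n,d,c,pts,z):
    for p in pts: print(n,p,onz(d,*c(*p),z)[:2].round(4))
show("bar scene",S,cs,[(382,157),(706,264),(692,294),(365,187)],.025)
show("bar side",D,cd,[(110,130),(289,299),(240,317),(68,141)],.025)
# stop front face top edge line, cheek front tips
show("rack scene: cheekL tip, stop/cheekL inner corner, stop/cheekR inner, cheekR tip, backL outer, backR outer",S,cs,[(213,189),(172,235),(495,441),(549,386),(104,291),(452,512)],.03)
show("rack side: R tip, R inner corner, far back outer, near back outer, L tip, stop front L",D,cd,[(283,122),(352,118),(429,102),(607,322),(440,349),(519,332)],.03)
show("post top scene",S,cs,[(496,329)],.04);show("post top side",D,cd,[(293,147)],.04)
show("socket",S,cs,[(279,233)],.001);show("socket side",D,cd,[(390,346)],.001)
show("tin top scene",S,cs,[(579,502)],.085)
show("tin base side (front)",D,cd,[(357,104)],0)
# other: cup etc.
for n,d,u,v,z in [("cup top",S,387,225,.08),("cup side",D,234,150,.08),("jar",S,171,229,.065),("jar",D,421,230,.065),("tin",D,346,140,.085),("brush",S,420,275,.01),("scis",S,385,292,.005),("blue1a",S,352,197,.025),("blue1b",S,280,181,.025),("blue2a",S,377,178,.025),("blue2b",S,449,206,.025)]: print(n,onz(d,u,v,z)[:2].round(3))
E
```

```text
bar scene (382, 157) [0.5494 0.0122]
bar scene (706, 264) [0.5024 0.2462]
bar scene (692, 294) [0.5296 0.2516]
bar scene (365, 187) [0.5787 0.0199]
bar side (110, 130) [0.5312 0.2487]
bar side (289, 299) [0.5784 0.0172]
bar side (240, 317) [0.5432 0.0069]
bar side (68, 141) [0.4993 0.2419]
rack scene: cheekL tip, stop/cheekL inner corner, stop/cheekR inner, cheekR tip, backL outer, backR outer (213, 189) [ 0.6436 -0.0616]
rack scene: cheekL tip, stop/cheekL inner corner, stop/cheekR inner, cheekR tip, backL outer, backR outer (172, 235) [ 0.691  -0.0564]
rack scene: cheekL tip, stop/cheekL inner corner, stop/cheekR inner, cheekR tip, backL outer, backR outer (495, 441) [0.6995 0.2142]
rack scene: cheekL tip, stop/cheekL inner corner, stop/cheekR inner, cheekR tip, backL outer, backR outer (549, 386) [0.6469 0.2182]
rack scene: cheekL tip, stop/cheekL inner corner, stop/cheekR inner, cheekR tip, backL outer, backR outer (104, 291) [ 0.7526 -0.0602]
rack scene: cheekL tip, stop/cheekL inner corner, stop/cheekR inner, cheekR tip, backL outer, backR outer (452, 512) [0.7546 0.2221]
rack 
[... 462 characters left out ...]
: R tip, R inner corner, far back outer, near back outer, L tip, stop front L (440, 349) [ 0.6428 -0.0637]
rack side: R tip, R inner corner, far back outer, near back outer, L tip, stop front L (519, 332) [ 0.6949 -0.0602]
post top scene (496, 329) [0.6353 0.1699]
post top side (293, 147) [0.6349 0.1676]
socket (279, 233) [ 0.6324 -0.0152]
socket side (390, 346) [ 0.6335 -0.0148]
tin top scene (579, 502) [0.7317 0.2931]
tin base side (front) (357, 104) [0.7271 0.2792]
cup top [0.403 0.336]
cup side [0.394 0.311]
jar [ 0.748 -0.146]
jar [ 0.734 -0.172]
tin [0.724 0.274]
brush [0.449 0.468]
scis [0.546 0.415]
blue1a [0.317 0.188]
blue1b [ 0.388 -0.034]
blue2a [0.198 0.213]
blue2b [0.183 0.443]
```

The bar centre is about (0.539, 0.130) and its +y end leans toward the robot (θ about −11°). The rack origin is about (0.6945, 0.077) with yaw about −0.013. The post is at (0.635, 0.169), which is rack y +92.5.

Plan:
1. Push the +y end face along the bar.
2. Rotate the bar with a side push.
3. Insert it behind the post.

I'll write a helper that gives the moves in tool axes.

```bash
cat >> h.py <<'E'
def plan(st,target,yawy=None):
    """rows needed: shift in tool axes (shares of .5 m) to world TCP target; roll to align tool y with angle"""
    M=R.from_rotvec(st["eef_rot"]).as_matrix()
    d=np.array(target)-st["ee_pos"]; t=M.T@d
    print("ee",st["ee_pos"].round(4),"tool y",M[:,1].round(3),"z",M[:,2].round(3),"x",M[:,0].round(3),"t",round(st["t"],2))
    print("shift tool mm",(t*1000).round(1),"shares",(t/.5).round(4))
    if yawy is not None:
        a=np.arctan2(M[1,1],M[0,1]); dlt=(yawy-a+np.pi/2)%np.pi-np.pi/2
        print("tool y angle deg",np.degrees(a).round(1),"roll needed about tool x deg",np.degrees(-dlt).round(1),"share",(-dlt/(np.pi/2)).round(4))
E
python3 - <<'E'
from h import *
from rig import r
plan(r.state(),[0.510,0.285,0.20],np.radians(101.4))
E
```

```text
ee [0.2451 0.6017 0.2914] tool y [ 0.377  0.926 -0.002] z [ 0.926 -0.377  0.   ] x [-0.    -0.001 -1.   ] t 0.15
shift tool mm [  91.7 -193.2  364.8] shares [ 0.1834 -0.3865  0.7295]
tool y angle deg 67.8 roll needed about tool x deg -33.6 share -0.3729
```

Call:
jog_arm(
  steps=[
    {"jaw":1,"x":0.015,"y":-0.032,"z":0.061},
    {"jaw":1,"x":0.015,"y":-0.032,"z":0.061},
    {"jaw":1,"x":0.015,"y":-0.032,"z":0.061},
    {"jaw":1,"x":0.015,"y":-0.032,"z":0.061},
    {"jaw":1,"x":0.015,"y":-0.032,"z":0.061},
    {"jaw":1,"x":0.015,"y":-0.032,"z":0.061},
    {"jaw":1,"x":0.015,"y":-0.032,"z":0.061},
    {"jaw":1,"x":0.015,"y":-0.032,"z":0.061},
    {"jaw":1,"x":0.015,"y":-0.032,"z":0.061},
    {"jaw":1,"x":0.015,"y":-0.032,"z":0.061},
    {"jaw":1,"x":0.015,"y":-0.032,"z":0.061},
    {"jaw":1,"x":0.015,"y":-0.032,"z":0.061},
    {"jaw":1,"roll":-0.075},
    {"jaw":1,"roll":-0.075},
    {"jaw":1,"roll":-0.075},
    {"jaw":1,"roll":-0.075},
    {"jaw":1,"roll":-0.075},
    {"jaw":1},
  ],
)

```text
$.steps[0]: bad value
```

```bash
python3 - <<'E'
from h import *
from rig import r
plan(r.state(),[0.508,0.285,0.082],np.radians(101.4)); print(r.state()["grip_width"])
E
```

```text
ee [0.2451 0.6017 0.2914] tool y [ 0.377  0.926 -0.002] z [ 0.926 -0.377  0.   ] x [-0.    -0.001 -1.   ] t 0.15
shift tool mm [ 209.7 -193.8  362.9] shares [ 0.4194 -0.3876  0.7258]
tool y angle deg 67.8 roll needed about tool x deg -33.6 share -0.3729
0.08737365266866261
```

Call:
jog_arm(
  steps=[
    {"jaw":1,"x":0.015,"y":-0.032,"z":0.061,"roll":0},
    {"jaw":1,"x":0.015,"y":-0.032,"z":0.061,"roll":0},
    {"jaw":1,"x":0.015,"y":-0.032,"z":0.061,"roll":0},
    {"jaw":1,"x":0.015,"y":-0.032,"z":0.061,"roll":0},
    {"jaw":1,"x":0.015,"y":-0.032,"z":0.061,"roll":0},
    {"jaw":1,"x":0.015,"y":-0.032,"z":0.061,"roll":0},
    {"jaw":1,"x":0.015,"y":-0.032,"z":0.061,"roll":0},
    {"jaw":1,"x":0.015,"y":-0.032,"z":0.061,"roll":0},
    {"jaw":1,"x":0.015,"y":-0.032,"z":0.061,"roll":0},
    {"jaw":1,"x":0.015,"y":-0.032,"z":0.061,"roll":0},
    {"jaw":1,"x":0.015,"y":-0.032,"z":0.061,"roll":0},
    {"jaw":1,"x":0.015,"y":-0.032,"z":0.061,"roll":0},
    {"jaw":1,"x":0,"y":0,"z":0,"roll":-0.075},
    {"jaw":1,"x":0,"y":0,"z":0,"roll":-0.075},
    {"jaw":1,"x":0,"y":0,"z":0,"roll":-0.075},
    {"jaw":1,"x":0,"y":0,"z":0,"roll":-0.075},
    {"jaw":1,"x":0,"y":0,"z":0,"roll":-0.075},
    {"jaw":1,"x":0,"y":0,"z":0,"roll":0},
  ],
)

```text
t: 1.95
ee_pos: [0.5116, 0.286, 0.202]
eef_rot: [-0.159, 1.565, 0.159]
contact_force: [-0.6, 0.3, -0.6]
grip_width: 0.0003
```

```bash
python3 - <<'E'
from h import *
from rig import r
plan(r.state(),[0.508,0.285,0.082],np.radians(101.4)); print(r.state()["grip_width"])
E
```

```text
ee [0.5116 0.286  0.202 ] tool y [-0.201  0.98  -0.   ] z [ 0.98   0.201 -0.   ] x [-0. -0. -1.] t 1.95
shift tool mm [120.   -0.2  -3.7] shares [ 0.2399 -0.0004 -0.0074]
tool y angle deg 101.6 roll needed about tool x deg 0.2 share 0.0022
0.0003345210694436416
```

Call:
jog_arm(
  steps=[
    {"jaw":1,"x":0.04,"y":0,"z":-0.007,"roll":0},
    {"jaw":1,"x":0.04,"y":0,"z":0,"roll":0},
    {"jaw":1,"x":0.04,"y":0,"z":0,"roll":0},
    {"jaw":1,"x":0.04,"y":0,"z":0,"roll":0},
    {"jaw":1,"x":0.04,"y":0,"z":0,"roll":0},
    {"jaw":1,"x":0.04,"y":0,"z":0,"roll":0},
    {"jaw":1,"x":0,"y":0,"z":0,"roll":0},
    {"jaw":1,"x":0,"y":-0.02,"z":0,"roll":0},
    {"jaw":1,"x":0,"y":-0.02,"z":0,"roll":0},
    {"jaw":1,"x":0,"y":-0.02,"z":0,"roll":0},
    {"jaw":1,"x":0,"y":-0.02,"z":0,"roll":0},
    {"jaw":1,"x":0,"y":-0.02,"z":0,"roll":0},
    {"jaw":1,"x":0,"y":-0.02,"z":0,"roll":0},
    {"jaw":1,"x":0,"y":-0.02,"z":0,"roll":0},
    {"jaw":1,"x":0,"y":-0.01,"z":0,"roll":0},
  ],
)

```text
t: 3.45
ee_pos: [0.5239, 0.2106, 0.0825]
eef_rot: [-0.158, 1.565, 0.158]
contact_force: [-1.1, 2.7, 1.9]
grip_width: 0.0002
```

```bash
cat >> h.py <<'E'
def look(tag,names=("scene","side")):
    from rig import optics
    out=[]
    for n in names:
        d=optics.get_image(n);out.append(d)
        x,y,w,h=(170,150,190,160) if n=="scene" else (220,120,190,160)
        cv2.imwrite(f"pics/{n}_{tag}.png",d["image"])
        c=cv2.resize(d["image"][y:y+h,x:x+w],None,fx=3.5,fy=3.5,interpolation=cv2.INTER_CUBIC);cv2.imwrite(f"pics/{n}_{tag}_c.png",c)
    for n,d in zip(names,out):
        hsv=cv2.cvtColor(d["image"],cv2.COLOR_BGR2HSV);H,S,V=cv2.split(hsv)
        m=((S<50)&(V>190)).astype(np.uint8)
        cs,_=cv2.findContours(m,cv2.RETR_EXTERNAL,cv2.CHAIN_APPROX_NONE)
        for q in cs:
            a=cv2.contourArea(q)
            if a<300: continue
            pw=np.array([onz(d,u,v,.025)[:2] for u,v in q[:,0]])
            c,(l1,l2),an=cv2.minAreaRect((pw*1000).astype(np.float32))
            L,W=max(l1,l2),min(l1,l2)
            if not(170<L<280 and 20<W<50): continue
            if 0:pass
            b=cv2.boxPoints((c,(l1,l2),an)); e=b[1]-b[0] if np.linalg.norm(b[1]-b[0])>np.linalg.norm(b[2]-b[1]) else b[2]-b[1]
            if e[1]<0:e=-e
            print(n,"bar c",np.round(c,1),"LW",round(L,1),round(W,1),"theta deg",round(np.degrees(np.arctan2(e[0],e[1])),1))
E
python3 - <<'E'
from h import *
from rig import r
look("1"); plan(r.state(),[0.5,0.2,0.2])
E
```

```text
scene bar c [516.2 808.4] LW 177.8 33.4 theta deg 88.8
scene bar c [554.  56.] LW 182.1 33.0 theta deg -11.5
scene bar c [ 788.9 -642.1] LW 176.5 44.7 theta deg 7.0
side bar c [554.6  51.8] LW 182.3 33.5 theta deg -11.1
ee [0.5237 0.2099 0.082 ] tool y [-0.199  0.98  -0.002] z [ 0.98   0.199 -0.001] x [-0.    -0.002 -1.   ] t 3.55
shift tool mm [-117.9   -5.2  -25.3] shares [-0.2359 -0.0104 -0.0505]
```

View pics/side_1_c.png

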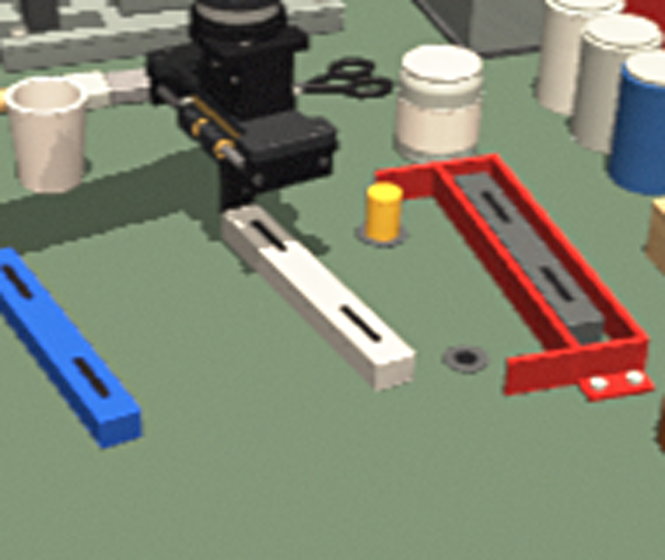

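View pics/scene_1_c.png

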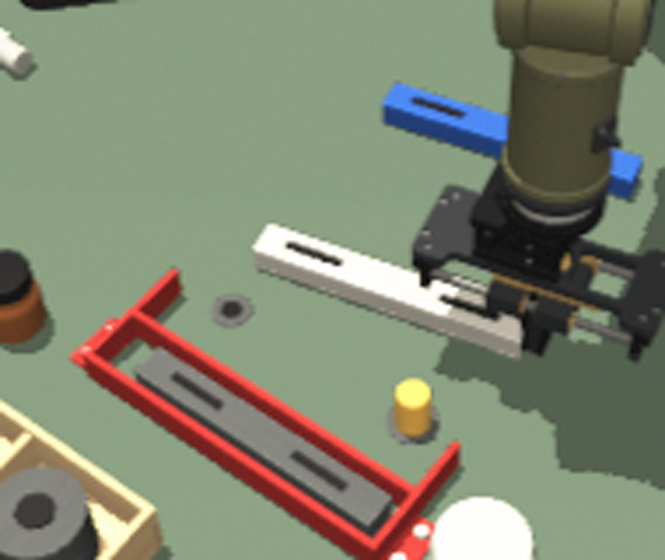

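Call:
jog_arm(
  steps=[
    {"jaw":1,"x":0,"y":-0.02,"z":0,"roll":0},
    {"jaw":1,"x":0,"y":-0.02,"z":0,"roll":0},
    {"jaw":1,"x":0,"y":-0.02,"z":0,"roll":0},
    {"jaw":1,"x":0,"y":-0.02,"z":0,"roll":0},
    {"jaw":1,"x":0,"y":-0.014,"z":0,"roll":0},
    {"jaw":1,"x":0,"y":-0.006,"z":0,"roll":0},
    {"jaw":1,"x":0,"y":0,"z":0,"roll":0},
    {"jaw":1,"x":0,"y":0.02,"z":0,"roll":0},
    {"jaw":1,"x":0,"y":0.02,"z":-0.03,"roll":0},
    {"jaw":1,"x":0,"y":0,"z":-0.05,"roll":0},
    {"jaw":1,"x":0,"y":0,"z":-0.02,"roll":0},
    {"jaw":1,"x":0,"y":0,"z":0,"roll":0},
  ],
)

```text
t: 4.75
ee_pos: [0.4794, 0.1728, 0.0822]
eef_rot: [-0.16, 1.565, 0.16]
contact_force: [0.5, -0.5, -0.1]
grip_width: 0.0004
```

```bash
python3 - <<'E'
from h import *
from rig import r
look("2"); plan(r.state(),[0.495,0.117,0.082])
E
```

```text
scene bar c [514.7 808.9] LW 174.5 33.0 theta deg 89.4
scene bar c [557.9  34.7] LW 240.9 33.0 theta deg -11.5
side bar c [557.9  33.8] LW 243.1 33.2 theta deg -11.1
ee [0.4814 0.1729 0.0827] tool y [-0.201  0.98   0.   ] z [0.98  0.201 0.002] x [ 0.002  0.001 -1.   ] t 4.85
shift tool mm [  0.7 -57.5   2.1] shares [ 0.0014 -0.1149  0.0042]
```

View pics/side_2_c.png

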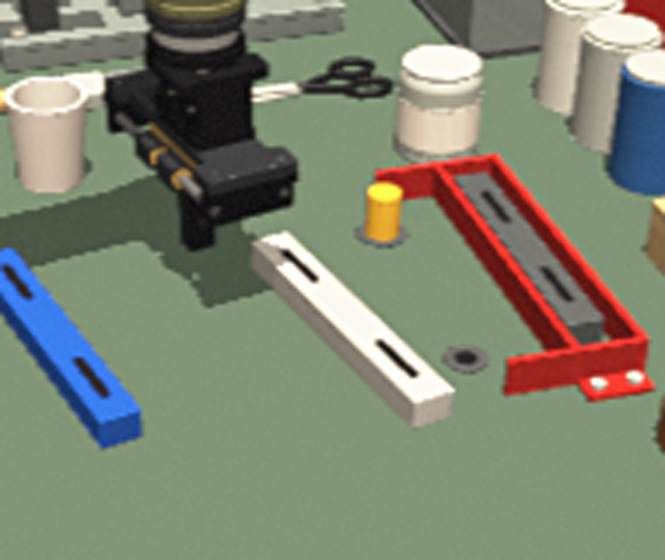

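Call:
jog_arm(
  steps=[
    {"jaw":1,"x":0,"y":0,"z":0.05,"roll":0},
    {"jaw":1,"x":0,"y":0,"z":0.046,"roll":0},
    {"jaw":1,"x":0,"y":0,"z":0,"roll":0},
    {"jaw":1,"x":0,"y":-0.02,"z":0,"roll":0},
    {"jaw":1,"x":0,"y":-0.02,"z":0,"roll":0},
    {"jaw":1,"x":0,"y":-0.02,"z":0,"roll":0},
    {"jaw":1,"x":0,"y":-0.02,"z":0,"roll":0},
    {"jaw":1,"x":0,"y":-0.02,"z":0,"roll":0},
    {"jaw":1,"x":0,"y":-0.016,"z":0,"roll":0},
    {"jaw":1,"x":0,"y":-0.006,"z":0,"roll":0},
    {"jaw":1,"x":0,"y":0,"z":0,"roll":0},
    {"jaw":1,"x":0,"y":0.02,"z":0,"roll":0},
    {"jaw":1,"x":0,"y":0.02,"z":-0.03,"roll":0},
    {"jaw":1,"x":0,"y":0,"z":-0.05,"roll":0},
    {"jaw":1,"x":0,"y":0,"z":-0.02,"roll":0},
    {"jaw":1,"x":0,"y":0,"z":0,"roll":0},
  ],
)

```text
t: 6.45
ee_pos: [0.4857, 0.1323, 0.0823]
eef_rot: [-0.16, 1.565, 0.16]
contact_force: [-0.3, 0.4, 0.4]
grip_width: 0.0004
```

```bash
python3 - <<'E'
from h import *
from rig import r
look("3"); plan(r.state(),[0.505,0.080,0.082],np.radians(90))
E
```

```text
scene bar c [515.1 808.9] LW 175.4 33.0 theta deg 89.4
scene bar c [566.5  -4.7] LW 240.7 33.1 theta deg -11.6
scene bar c [ 788.7 -642.2] LW 176.8 44.9 theta deg 7.0
scene bar c [ 486.6 -604.2] LW 181.7 41.6 theta deg -87.4
side bar c [565.9  -6.1] LW 243.2 33.4 theta deg -11.4
ee [0.4877 0.1323 0.0828] tool y [-0.201  0.98   0.   ] z [0.98  0.201 0.002] x [ 0.002  0.001 -1.   ] t 6.55
shift tool mm [  0.8 -54.7   6.4] shares [ 0.0016 -0.1095  0.0128]
tool y angle deg 101.6 roll needed about tool x deg 11.6 share 0.1289
```

Call:
jog_arm(
  steps=[
    {"jaw":1,"x":0,"y":0,"z":0,"roll":0.065},
    {"jaw":1,"x":0,"y":0,"z":0,"roll":0.064},
    {"jaw":1,"x":0,"y":-0.04,"z":0,"roll":0},
    {"jaw":1,"x":0,"y":-0.04,"z":0,"roll":0},
    {"jaw":1,"x":0,"y":0,"z":0.03,"roll":0},
    {"jaw":1,"x":0,"y":0,"z":0.02,"roll":0},
    {"jaw":1,"x":0,"y":0,"z":0.02,"roll":0},
    {"jaw":1,"x":0,"y":0,"z":0.02,"roll":0},
    {"jaw":1,"x":0,"y":0,"z":0.02,"roll":0},
    {"jaw":1,"x":0,"y":0,"z":0.02,"roll":0},
    {"jaw":1,"x":0,"y":0,"z":0.02,"roll":0},
    {"jaw":1,"x":0,"y":0,"z":0.02,"roll":0},
    {"jaw":1,"x":0,"y":0,"z":0.01,"roll":0},
    {"jaw":1,"x":0,"y":0,"z":0,"roll":0},
  ],
)

```text
t: 7.95
ee_pos: [0.5778, 0.0916, 0.0824]
eef_rot: [0.0, 1.569, -0.001]
contact_force: [-0.1, 0.5, 0.3]
grip_width: 0.0006
```

```bash
python3 - <<'E'
from h import *
from rig import r
look("4"); plan(r.state(),[0.505,0.080,0.082],np.radians(90))
E
```

```text
scene bar c [528.2 796.8] LW 198.3 34.0 theta deg 78.8
scene bar c [589.4 -12.3] LW 238.5 33.5 theta deg 10.6
scene bar c [ 787.7 -642. ] LW 176.8 47.0 theta deg 7.0
scene bar c [ 486.  -605.3] LW 182.7 44.0 theta deg -87.1
side bar c [586.1 -31.4] LW 252.9 36.0 theta deg 11.5
ee [0.577  0.0917 0.0824] tool y [ 0.001  1.    -0.   ] z [ 1.    -0.001  0.001] x [ 0.001 -0.    -1.   ] t 8.05
shift tool mm [  0.3 -11.7 -72. ] shares [ 0.0006 -0.0235 -0.144 ]
tool y angle deg 90.0 roll needed about tool x deg -0.0 share -0.0004
```

View pics/side_4_c.png

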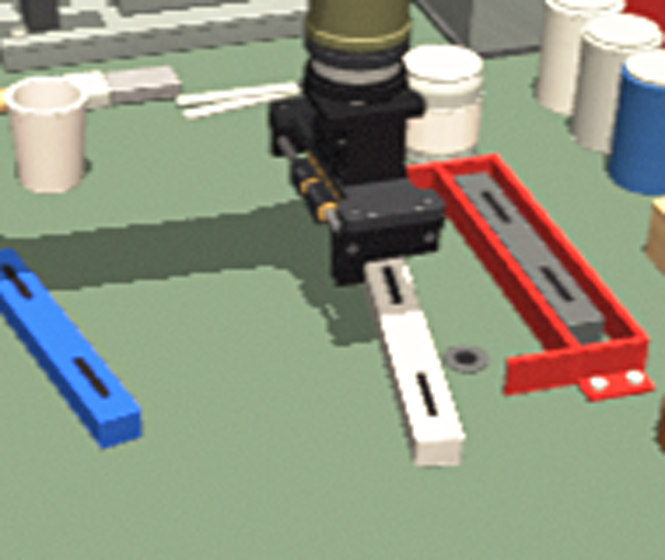

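View pics/scene_4_c.png

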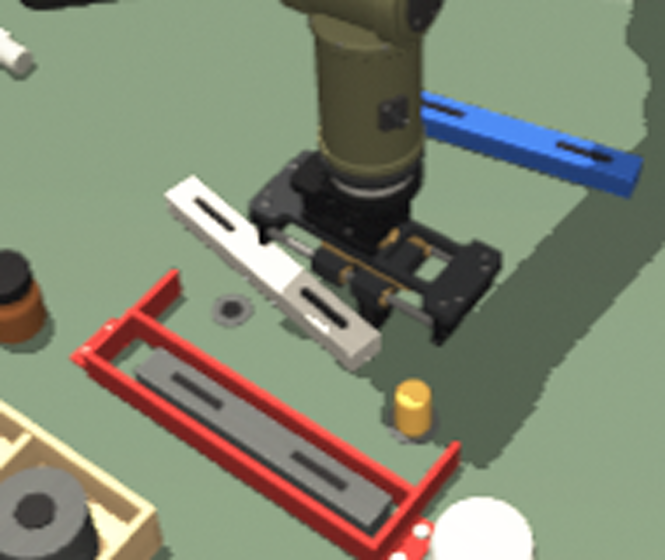

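Call:
jog_arm(
  steps=[
    {"jaw":1,"x":0,"y":0,"z":0.02,"roll":0},
    {"jaw":1,"x":0,"y":0,"z":0.02,"roll":0},
    {"jaw":1,"x":0,"y":0,"z":0.014,"roll":0},
    {"jaw":1,"x":0,"y":0,"z":0.006,"roll":0},
    {"jaw":1,"x":0,"y":0,"z":0,"roll":0},
    {"jaw":1,"x":0,"y":0,"z":-0.04,"roll":0},
    {"jaw":1,"x":0,"y":0,"z":-0.08,"roll":0},
    {"jaw":1,"x":0,"y":0,"z":-0.08,"roll":0},
    {"jaw":1,"x":0,"y":0,"z":0,"roll":0},
  ],
)

```text
t: 8.95
ee_pos: [0.5007, 0.0918, 0.0807]
eef_rot: [-0.001, 1.578, 0.001]
contact_force: [0.5, -0.1, -0.9]
grip_width: 0.0007
```

```bash
python3 - <<'E'
from h import *
from rig import r
look("5"); plan(r.state(),[0.505,-0.18,0.082],np.radians(68))
E
```

```text
scene bar c [526.4 796.5] LW 200.1 34.0 theta deg 78.8
scene bar c [600.8  -9.5] LW 240.6 33.1 theta deg 21.1
scene bar c [ 788.2 -642.1] LW 176.8 46.1 theta deg 7.0
scene bar c [ 486.6 -605.2] LW 181.7 43.5 theta deg -87.4
side bar c [600.4 -11.3] LW 246.2 32.7 theta deg 20.4
ee [0.5066 0.0923 0.0827] tool y [-0.     1.     0.001] z [1.    0.    0.002] x [ 0.002  0.001 -1.   ] t 9.05
shift tool mm [   0.5 -272.3   -1.7] shares [ 0.001  -0.5445 -0.0034]
tool y angle deg 90.0 roll needed about tool x deg 22.0 share 0.2446
```

View pics/scene_5_c.png

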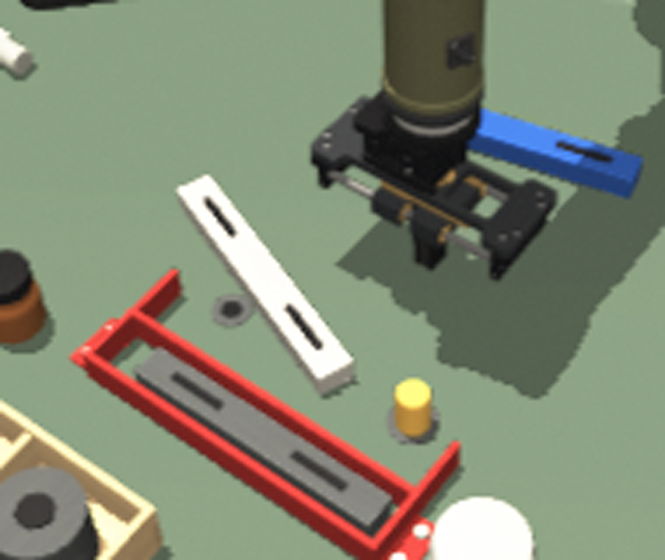

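View pics/side_5_c.png

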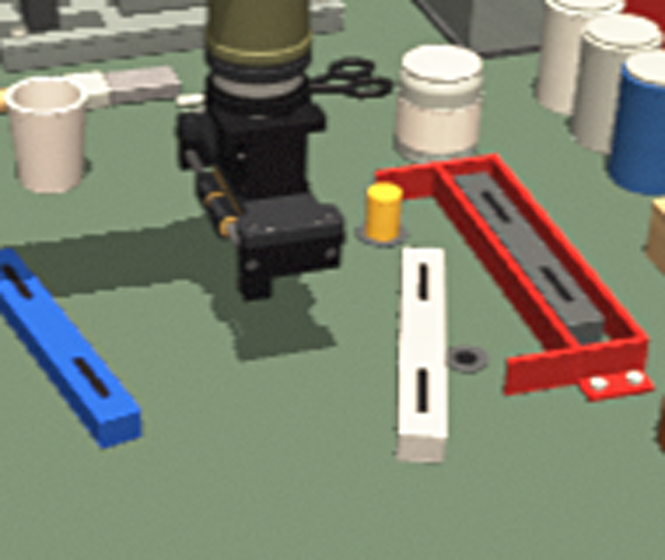

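Call:
jog_arm(
  steps=[
    {"jaw":1,"x":0,"y":0,"z":0,"roll":0.077},
    {"jaw":1,"x":0,"y":0,"z":0,"roll":0.077},
    {"jaw":1,"x":0,"y":0,"z":0,"roll":0.077},
    {"jaw":1,"x":0,"y":-0.065,"z":0,"roll":0},
    {"jaw":1,"x":0,"y":-0.06,"z":0,"roll":0},
    {"jaw":1,"x":0,"y":0,"z":0.06,"roll":0},
    {"jaw":1,"x":0,"y":0,"z":0.06,"roll":0},
    {"jaw":1,"x":0,"y":0,"z":0.05,"roll":0},
    {"jaw":1,"x":0,"y":0,"z":0,"roll":0},
    {"jaw":1,"x":0,"y":0,"z":0.014,"roll":0},
    {"jaw":1,"x":0,"y":0,"z":0.014,"roll":0},
    {"jaw":1,"x":0,"y":0,"z":0.01,"roll":0},
    {"jaw":1,"x":0,"y":0,"z":0,"roll":0},
    {"jaw":1,"x":0,"y":0,"z":-0.06,"roll":0},
    {"jaw":1,"x":0,"y":0,"z":0,"roll":0},
  ],
)

```text
t: 10.55
ee_pos: [0.5509, 0.0085, 0.0815]
eef_rot: [0.284, 1.555, -0.283]
contact_force: [-0.3, -0.1, -0.1]
grip_width: 0.0006
```

```bash
python3 - <<'E'
from h import *
from rig import r
look("6"); plan(r.state(),[0.545,-0.155,0.082],np.radians(69.2))
E
```

```text
scene bar c [520.5 795.3] LW 182.7 34.0 theta deg 78.8
scene bar c [608.4 -11.9] LW 240.4 32.8 theta deg 20.9
scene bar c [ 787.7 -642. ] LW 176.8 46.9 theta deg 7.0
scene bar c [ 486.6 -605.2] LW 181.7 43.5 theta deg -87.4
side bar c [603.5 -26. ] LW 267.0 33.7 theta deg 20.7
ee [0.5539 0.0075 0.0826] tool y [0.354 0.935 0.001] z [ 0.935 -0.354  0.002] x [ 0.002  0.    -1.   ] t 10.65
shift tool mm [   0.6 -155.1   49.2] shares [ 0.0011 -0.3102  0.0985]
tool y angle deg 69.2 roll needed about tool x deg 0.0 share 0.0004
```

View pics/side_6_c.png

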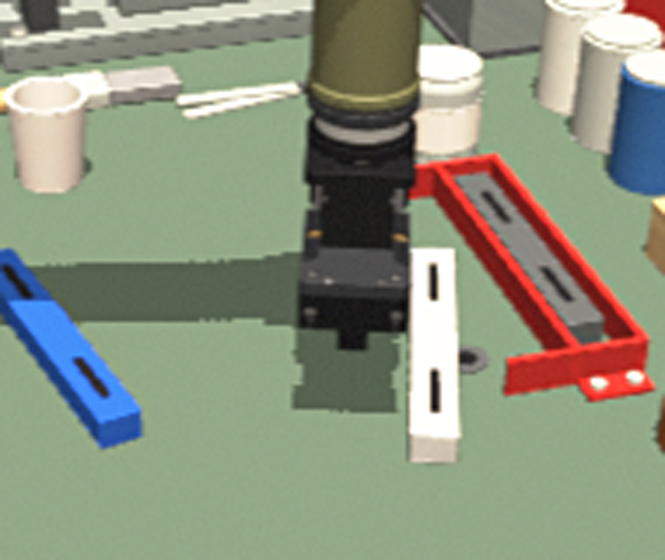

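Call:
jog_arm(
  steps=[
    {"jaw":1,"x":0,"y":-0.076,"z":0,"roll":0},
    {"jaw":1,"x":0,"y":-0.076,"z":0,"roll":0},
    {"jaw":1,"x":0,"y":-0.076,"z":0,"roll":0},
    {"jaw":1,"x":0,"y":-0.076,"z":0,"roll":0},
    {"jaw":1,"x":0,"y":0,"z":0.06,"roll":0},
    {"jaw":1,"x":0,"y":0,"z":0.055,"roll":0},
    {"jaw":1,"x":0,"y":0,"z":0,"roll":0},
    {"jaw":1,"x":0,"y":0.02,"z":0,"roll":0},
    {"jaw":1,"x":0,"y":0.02,"z":0,"roll":0},
    {"jaw":1,"x":0,"y":0.02,"z":0,"roll":0},
    {"jaw":1,"x":0,"y":0.02,"z":0,"roll":0},
    {"jaw":1,"x":0,"y":0.02,"z":0,"roll":0},
    {"jaw":1,"x":0,"y":0.02,"z":0,"roll":0},
    {"jaw":1,"x":0,"y":0.02,"z":0,"roll":0},
    {"jaw":1,"x":0,"y":0.014,"z":0,"roll":0},
    {"jaw":1,"x":0,"y":0.006,"z":0,"roll":0},
    {"jaw":1,"x":0,"y":0,"z":0,"roll":0},
  ],
)

```text
t: 12.35
ee_pos: [0.5824, -0.0795, 0.0824]
eef_rot: [0.285, 1.551, -0.284]
contact_force: [-0.5, 0.2, 0.3]
grip_width: 0.0002
```

```bash
python3 - <<'E'
from h import *
from rig import r
look("7"); plan(r.state(),[0.545,-0.155,0.082],np.radians(69.2))
E
```

```text
scene bar c [517.7 808.4] LW 180.8 33.4 theta deg 88.8
scene bar c [636.4  60.6] LW 202.4 32.8 theta deg 20.7
scene bar c [ 787.8 -642.1] LW 176.8 46.8 theta deg 7.0
scene bar c [ 486.6 -605.2] LW 181.7 43.5 theta deg -87.4
ee [ 0.5823 -0.0802  0.0826] tool y [0.355 0.935 0.001] z [ 0.935 -0.355  0.001] x [ 0.001  0.001 -1.   ] t 12.45
shift tool mm [  0.5 -83.2  -8.3] shares [ 0.001  -0.1663 -0.0165]
tool y angle deg 69.2 roll needed about tool x deg -0.0 share -0.0001
```

View pics/scene_7_c.png

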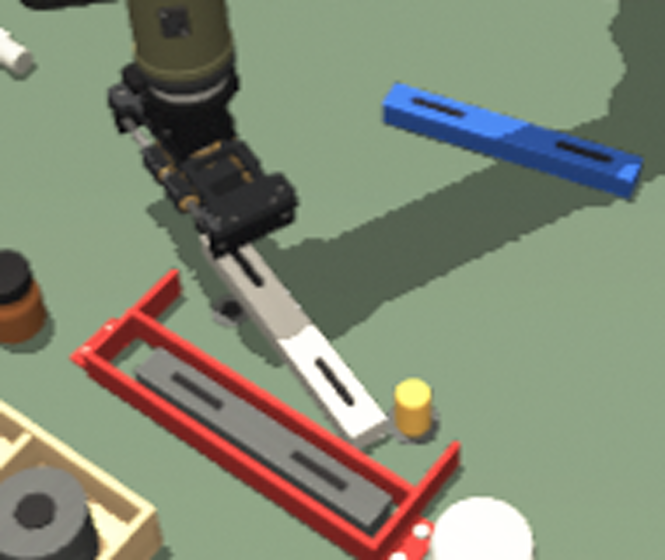

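View pics/side_7_c.png

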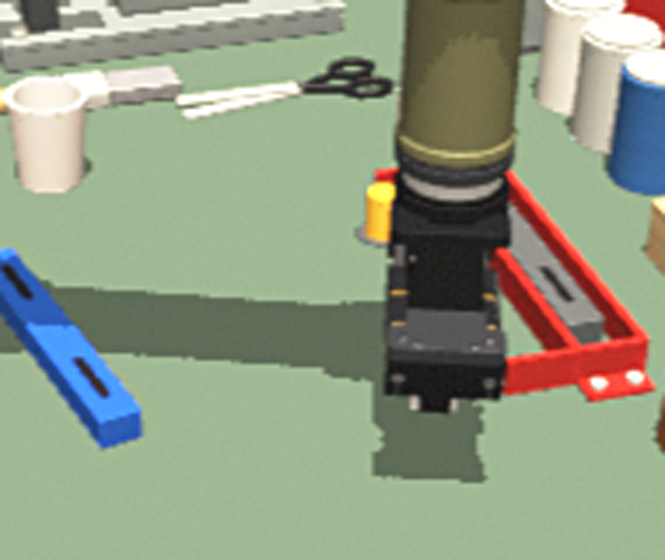

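Call:
jog_arm(
  steps=[
    {"jaw":1,"x":0,"y":0.014,"z":0,"roll":0},
    {"jaw":1,"x":0,"y":0.014,"z":0,"roll":0},
    {"jaw":1,"x":0,"y":0.01,"z":0,"roll":0},
    {"jaw":1,"x":0,"y":0.006,"z":0,"roll":0},
  ],
)

```text
t: 12.85
ee_pos: [0.5901, -0.0598, 0.0825]
eef_rot: [0.285, 1.551, -0.285]
contact_force: [-1.5, -4.1, 2.5]
grip_width: 0.0006
```

```bash
python3 - <<'E'
from h import *
from rig import r
look("8",("scene",)); plan(r.state(),[0.545,-0.155,0.082],np.radians(69.2));print(r.state()["contact_force"])
E
```

```text
scene bar c [520.1 795.2] LW 181.8 34.0 theta deg 78.8
scene bar c [644.1  80. ] LW 201.7 32.6 theta deg 20.8
scene bar c [ 787.7 -642. ] LW 176.8 47.0 theta deg 7.0
scene bar c [ 486.2 -604.3] LW 182.6 43.6 theta deg -88.0
ee [ 0.5902 -0.0592  0.0825] tool y [0.355 0.935 0.   ] z [ 0.935 -0.355  0.001] x [ 0.001  0.    -1.   ] t 12.9
shift tool mm [   0.5 -105.6   -8.3] shares [ 0.0009 -0.2111 -0.0166]
tool y angle deg 69.2 roll needed about tool x deg 0.0 share 0.0003
[-0.06474125 -3.45057713  1.60986221]
```

View pics/scene_8_c.png

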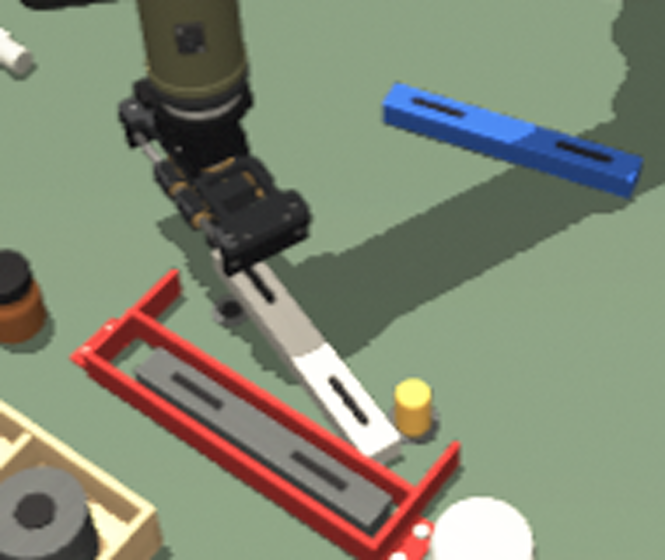

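Call:
jog_arm(
  steps=[
    {"jaw":1,"x":0,"y":0.012,"z":0,"roll":0},
    {"jaw":1,"x":0,"y":0.012,"z":0,"roll":0},
    {"jaw":1,"x":0,"y":0.012,"z":0,"roll":0},
    {"jaw":1,"x":0,"y":0.008,"z":0,"roll":0},
  ],
)

```text
t: 13.3
ee_pos: [0.5977, -0.0389, 0.0824]
eef_rot: [0.285, 1.552, -0.285]
contact_force: [-2.2, -5.3, 2.6]
grip_width: 0.0006
```

```bash
python3 - <<'E'
from h import *
from rig import r
look("9",("scene",)); plan(r.state(),[0.545,-0.155,0.082],np.radians(69.2));print(r.state()["contact_force"])
E
```

```text
scene bar c [520.5 795.3] LW 182.7 34.0 theta deg 78.8
scene bar c [648.  103.1] LW 200.3 32.6 theta deg 19.4
scene bar c [ 787.7 -642. ] LW 176.8 47.0 theta deg 7.0
scene bar c [ 486.3 -605.2] LW 182.2 43.5 theta deg -87.4
ee [ 0.598  -0.0381  0.0824] tool y [0.354 0.935 0.001] z [ 0.935 -0.354  0.   ] x [ 0.     0.001 -1.   ] t 13.35
shift tool mm [   0.3 -128.1   -8.1] shares [ 0.0005 -0.2562 -0.0162]
tool y angle deg 69.3 roll needed about tool x deg 0.1 share 0.0006
[-1.43173559 -3.74835916  2.97184519]
```

View pics/scene_9_c.png

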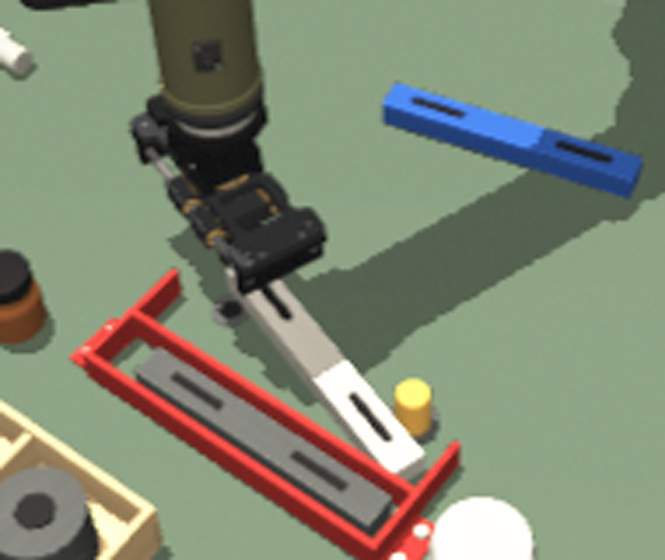

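Call:
jog_arm(
  steps=[
    {"jaw":1,"x":0,"y":-0.04,"z":0,"roll":0},
    {"jaw":1,"x":0,"y":0,"z":-0.06,"roll":0},
    {"jaw":1,"x":0,"y":0,"z":-0.06,"roll":0},
    {"jaw":1,"x":0,"y":0,"z":0,"roll":-0.077},
    {"jaw":1,"x":0,"y":0,"z":0,"roll":-0.077},
    {"jaw":1,"x":0,"y":0,"z":0,"roll":-0.077},
    {"jaw":1,"x":0,"y":0.044,"z":0,"roll":0},
    {"jaw":1,"x":0,"y":0.044,"z":0,"roll":0},
    {"jaw":1,"x":0,"y":0,"z":0,"roll":0},
  ],
)

```text
t: 14.25
ee_pos: [0.5343, 0.013, 0.082]
eef_rot: [-0.001, 1.571, 0.008]
contact_force: [-0.9, 0.0, -0.2]
grip_width: 0.0001
```

```bash
python3 - <<'E'
from h import *
from rig import r
look("10"); plan(r.state(),[0.651,0.010,0.082],np.radians(90));print(r.state()["contact_force"])
E
```

```text
scene bar c [520.5 795.3] LW 182.7 34.0 theta deg 78.8
scene bar c [641.8  85.2] LW 239.9 33.0 theta deg 19.1
scene bar c [ 787.7 -642. ] LW 176.8 46.9 theta deg 7.0
scene bar c [ 486.3 -605.2] LW 182.2 43.5 theta deg -87.4
side bar c [636.5  70.2] LW 270.2 33.3 theta deg 19.1
ee [0.5343 0.009  0.082 ] tool y [-0.002  1.     0.001] z [ 1.     0.002 -0.   ] x [-0.     0.001 -1.   ] t 14.35
shift tool mm [  0.    0.8 116.7] shares [1.000e-04 1.600e-03 2.335e-01]
tool y angle deg 90.1 roll needed about tool x deg 0.1 share 0.0013
[-0.57598914 -1.16941424  0.52039392]
```

View pics/scene_10_c.png

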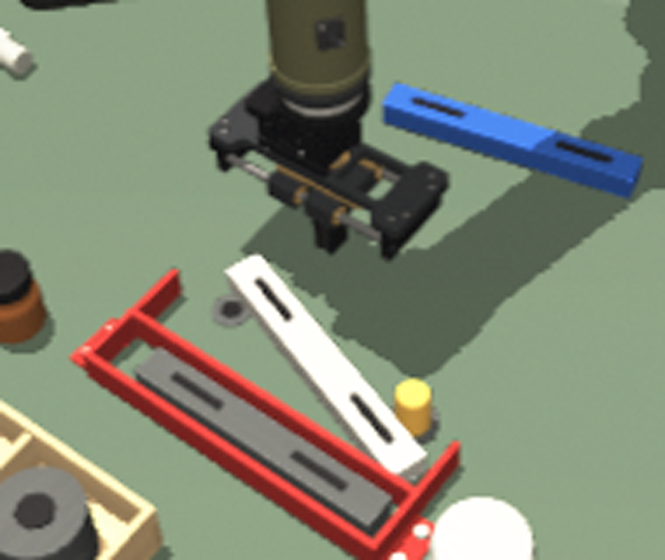

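View pics/side_10_c.png

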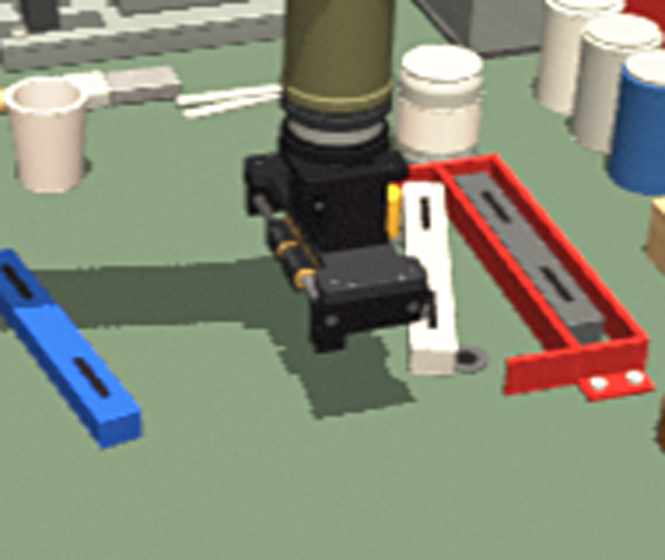

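Call:
jog_arm(
  steps=[
    {"jaw":1,"x":0,"y":0,"z":0.04,"roll":0},
    {"jaw":1,"x":0,"y":0,"z":0.03,"roll":0},
    {"jaw":1,"x":0,"y":0,"z":0.02,"roll":0},
    {"jaw":1,"x":0,"y":0,"z":0.02,"roll":0},
    {"jaw":1,"x":0,"y":0,"z":0.02,"roll":0},
    {"jaw":1,"x":0,"y":0,"z":0.02,"roll":0},
    {"jaw":1,"x":0,"y":0,"z":0.02,"roll":0},
    {"jaw":1,"x":0,"y":0,"z":0.015,"roll":0},
    {"jaw":1,"x":0,"y":0,"z":0.01,"roll":0},
    {"jaw":1,"x":0,"y":0,"z":0,"roll":0},
  ],
)

```text
t: 15.35
ee_pos: [0.6328, 0.0074, 0.0824]
eef_rot: [0.0, 1.569, -0.0]
contact_force: [-0.2, -0.6, 0.4]
grip_width: 0.0005
```

```bash
python3 - <<'E'
from h import *
from rig import r
look("11"); plan(r.state(),[0.651,0.010,0.082],np.radians(90));print(r.state()["contact_force"])
E
```

```text
scene bar c [520.9 795.4] LW 183.6 34.0 theta deg 78.8
scene bar c [664.8  92.3] LW 238.1 32.1 theta deg 1.6
scene bar c [ 787.7 -642. ] LW 176.8 47.0 theta deg 7.0
scene bar c [ 486.  -605.3] LW 182.7 44.0 theta deg -87.1
ee [0.6322 0.0075 0.0825] tool y [0. 1. 0.] z [ 1.    -0.     0.001] x [ 0.001  0.    -1.   ] t 15.45
shift tool mm [ 0.5  2.5 18.8] shares [0.001  0.005  0.0376]
tool y angle deg 90.0 roll needed about tool x deg -0.0 share -0.0001
[0.55604382 0.36451852 0.07256131]
```

View pics/scene_11_c.png

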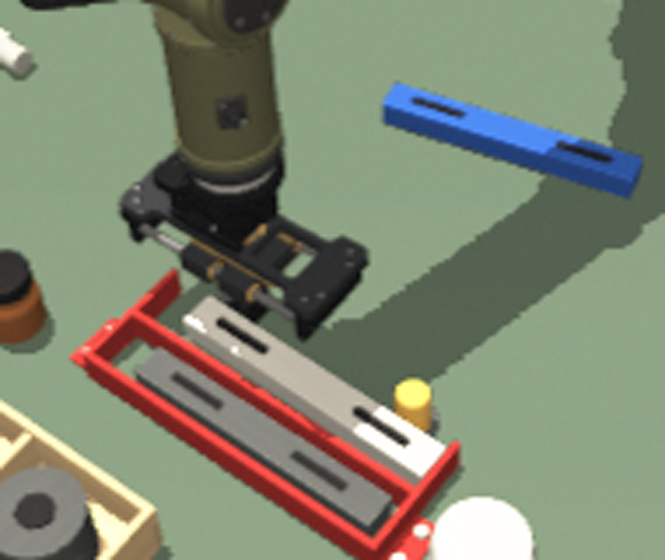

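Call:
jog_arm(
  steps=[
    {"jaw":1,"x":0,"y":0,"z":-0.04,"roll":0},
    {"jaw":0,"x":0,"y":0.04,"z":-0.04,"roll":0},
    {"jaw":0,"x":0,"y":0.05,"z":0,"roll":0},
    {"jaw":0,"x":0,"y":0.04,"z":0,"roll":0},
    {"jaw":0,"x":0,"y":0,"z":0,"roll":0},
    {"jaw":0,"x":0,"y":0,"z":0,"roll":0},
    {"jaw":0,"x":0,"y":0,"z":0,"roll":0},
    {"jaw":0,"x":0,"y":0,"z":0,"roll":0},
  ],
)

```text
t: 16.25
ee_pos: [0.592, 0.0706, 0.0823]
eef_rot: [0.001, 1.571, -0.002]
contact_force: [0.2, -0.3, -1.3]
grip_width: 0.0485
```

```bash
python3 - <<'E'
from h import *
from rig import r
look("12"); plan(r.state(),[0.653,0.073,0.082],np.radians(90));print(r.state()["contact_force"],r.state()["grip_width"])
E
```

```text
scene bar c [528.3 796. ] LW 198.3 35.6 theta deg 78.8
scene bar c [664.8  91. ] LW 240.8 33.0 theta deg 1.8
scene bar c [ 787.5 -643.2] LW 179.1 47.0 theta deg 7.0
scene bar c [ 486.  -605.6] LW 182.7 44.4 theta deg -87.3
ee [0.5919 0.071  0.0823] tool y [ 0.002  1.    -0.   ] z [ 1.    -0.002  0.   ] x [ 0. -0. -1.] t 16.35
shift tool mm [ 0.3  2.1 61. ] shares [0.0006 0.0043 0.1221]
tool y angle deg 89.9 roll needed about tool x deg -0.1 share -0.0013
[ 0.29618818 -0.40409548 -0.2623568 ] 0.056619988538363836
```

View pics/scene_12_c.png

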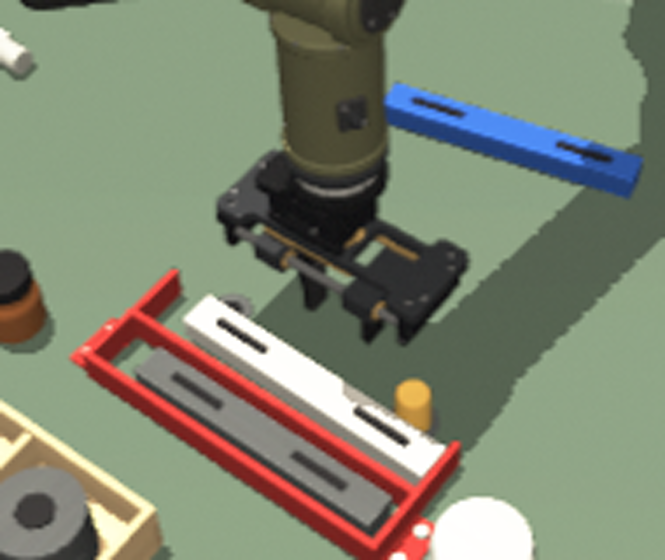

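Call:
jog_arm(
  steps=[
    {"jaw":0,"x":0,"y":0,"z":0,"roll":0},
    {"jaw":0,"x":0,"y":0,"z":0,"roll":0},
    {"jaw":0,"x":0,"y":0,"z":0,"roll":0},
    {"jaw":0,"x":0,"y":0,"z":0.04,"roll":0},
    {"jaw":0,"x":0,"y":0,"z":0.02,"roll":0},
    {"jaw":0,"x":0,"y":0,"z":0.016,"roll":0},
    {"jaw":0,"x":0,"y":0,"z":0.016,"roll":0},
    {"jaw":0,"x":0,"y":0,"z":0.012,"roll":0},
    {"jaw":0,"x":0,"y":0,"z":0.008,"roll":0},
    {"jaw":0,"x":0,"y":0,"z":0.004,"roll":0},
  ],
)

```text
t: 17.35
ee_pos: [0.6495, 0.0722, 0.0819]
eef_rot: [0.0, 1.572, -0.0]
contact_force: [-2.6, -0.9, 0.4]
grip_width: 0.0869
```

```bash
python3 - <<'E'
from h import *
from rig import r
look("13"); plan(r.state(),[0.653,0.073,0.082],np.radians(90));print(r.state()["contact_force"],r.state()["grip_width"])
E
```

```text
scene bar c [526.1 795.6] LW 204.5 35.7 theta deg 78.8
scene bar c [676.5  91.3] LW 236.8 29.2 theta deg 0.3
scene bar c [ 787.5 -643.3] LW 179.3 47.0 theta deg 7.0
scene bar c [ 486.2 -605.5] LW 182.6 45.4 theta deg -87.8
ee [0.6497 0.0723 0.0819] tool y [0. 1. 0.] z [ 1. -0. -0.] x [-0.  0. -1.] t 17.45
shift tool mm [-0.1  0.7  3.3] shares [-0.0002  0.0015  0.0066]
tool y angle deg 90.0 roll needed about tool x deg -0.0 share -0.0003
[-1.90247424 -0.20214959 -1.31742157] 0.08698109333861859
```

View pics/scene_13_c.png

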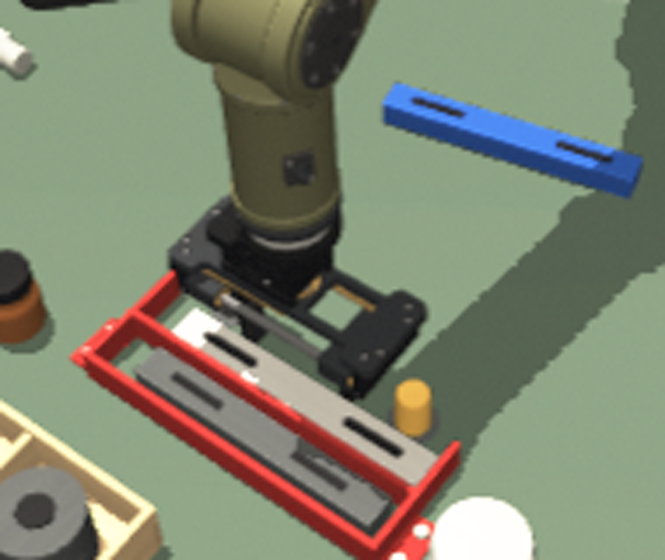

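Call:
jog_arm(
  steps=[
    {"jaw":0,"x":0,"y":0,"z":0.004,"roll":0},
    {"jaw":0,"x":0,"y":0,"z":0.002,"roll":0},
    {"jaw":0,"x":0,"y":0,"z":0,"roll":0},
  ],
)

```text
t: 17.75
ee_pos: [0.6504, 0.0723, 0.0818]
eef_rot: [0.001, 1.577, -0.001]
contact_force: [-8.4, 0.6, 4.8]
grip_width: 0.0867
```

Call:
jog_arm(
  steps=[
    {"jaw":0,"x":0,"y":0,"z":0.003,"roll":0},
    {"jaw":0,"x":0,"y":0,"z":0,"roll":0},
  ],
)

```text
t: 17.95
ee_pos: [0.651, 0.0725, 0.0818]
eef_rot: [0.002, 1.579, -0.001]
contact_force: [-11.4, 0.4, 6.3]
grip_width: 0.0867
```

Resistance climbs to 11 N, so the bar is seated against the stop. I'll back off and check.

Call:
jog_arm(
  steps=[
    {"jaw":0,"x":0,"y":0,"z":0.004,"roll":0},
    {"jaw":0,"x":0,"y":0,"z":0,"roll":0},
    {"jaw":0,"x":0,"y":0,"z":-0.02,"roll":0},
    {"jaw":0,"x":0,"y":0,"z":-0.06,"roll":0},
    {"jaw":0,"x":0,"y":0,"z":-0.08,"roll":0},
    {"jaw":0,"x":-0.08,"y":0,"z":-0.08,"roll":0},
    {"jaw":0,"x":-0.08,"y":0,"z":-0.08,"roll":0},
    {"jaw":0,"x":-0.08,"y":0,"z":0,"roll":0},
    {"jaw":0,"x":0,"y":0,"z":0,"roll":0},
  ],
)

```text
t: 18.85
ee_pos: [0.5088, 0.0729, 0.1994]
eef_rot: [0.003, 1.557, 0.003]
contact_force: [0.7, -0.1, 0.3]
grip_width: 0.0872
```

```bash
python3 - <<'E'
from h import *
from rig import r
look("14"); s=r.state();print(s["ee_pos"],s["contact_force"],s["t"])
E
```

```text
scene bar c [520.1 795.2] LW 181.8 34.0 theta deg 78.8
scene bar c [677.3  92.4] LW 239.0 29.7 theta deg 0.7
scene bar c [ 787.7 -642. ] LW 176.8 47.0 theta deg 7.0
scene bar c [ 486.2 -604.3] LW 182.6 43.6 theta deg -88.0
side bar c [678.3  88.4] LW 242.7 33.0 theta deg 0.6
[0.50692681 0.07249198 0.19488743] [ 0.38331442  0.28184698 -1.00934555] 18.95
```

View pics/scene_14_c.png

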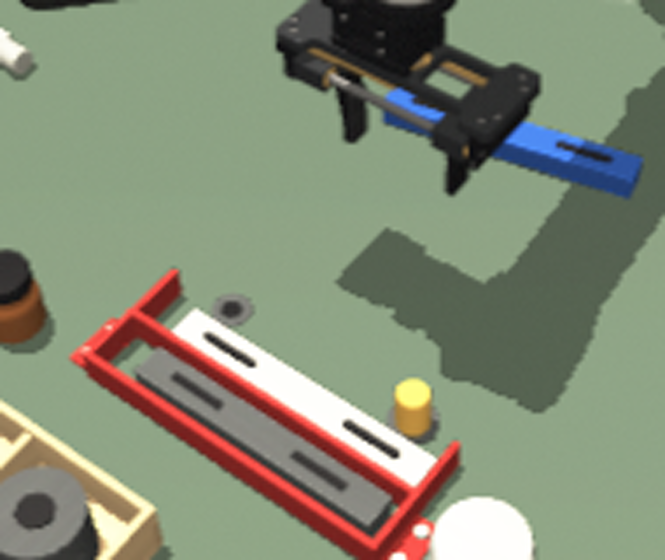

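View pics/side_14_c.png

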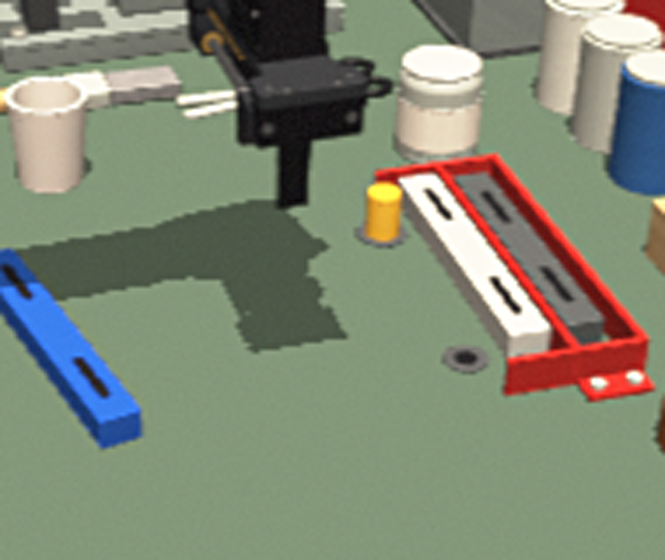

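The bar lies flush along the stop in both views. At 0.6–0.7° it matches the rack's yaw, with its centre about 16–17 mm before the stop. The gripper is clear and the bystanders are where they were.

```bash
python3 - <<'E'
from rig import workorder
print(workorder.hand_in())
E
```

```text
the job is handed in; nothing more can be done
None
```

The rest bar is in the front bay, behind the yellow post and against the red back stop along its whole length. I handed the job in at about 19 s of the 58 s allowed; no verdict was given.

**What I did:**
1. With the jaws closed, I pushed the +y end face so the bar slid about 135 mm toward −y, past the post.
2. I turned it to about 21° with a side push, then pushed the trailing end until the leading end went behind the post and met the stop.
3. I pushed the other end round, then pressed the bar flat with both open fingers from outside until the resistance rose to about 11 N. I never gripped or lifted it.

**Last checks:**
- **Angle:** the bar measured 0.6–0.7° in both views, which matches the rack's own angle.
- **Position:** its centre was about 16–17 mm before the stop, where full contact would be 16 mm. The white bar meets the red stop with no gap I could see.
- **Arm:** the gripper had withdrawn about 150 mm and was touching nothing.
- **Bystanders:** I checked these only by eye in the last pictures, and those I could see had not moved. The hammer was only partly in the crops and the sole almost out of them, but the arm never went near either.

**Disagreements:** some side-camera fits part-way through were off by 15–20 mm because the gripper hid part of the bar, so I went by the scene camera there. In the final pictures the two views agreed to about 1 mm in x and 4 mm along the stop.

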